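# Clamp a bent-wood arch with the fine knob

## Task

Stand the pale bent-wood arch upright on its two feet in the open slot of the clamping jig, between the two jaws, and let go of it. Then tighten the jig by turning the small inner knob clockwise, without disturbing the wide graduated ring it sits on, until the jaws hold the arch firmly with about 15 N, and never more than 25 N; work the jaw only through the knob, then let go of the knob and leave the other things on the bench where they are.

Things in the scene. Friction and masses are not known exactly. Their poses are not given: they have to be found in the camera images.
- arch_center (a point): Centre of the pale bent-wood arch (31 mm above its soles), a band bent like a bridge: 116 mm long (its x), 18 mm thick (its y), 62 mm tall (its z, up); starts standing. Two upright legs, 30 mm tall; the crown is level for 44 mm, underside 50 mm and top 62 mm above the soles. 80 g or so. Pinch the crown across the 18 mm. (A dark arch is not to be used.)
- jig: Fixed clamping jig, 160 mm along its x, 270 mm along its y; origin at its underside's centre. Bed top 12 mm above the bench. The housing at the -y end carries both knobs, common upright axis at x=0, y=-85 mm. The slot runs along x between spring jaw (-y side) and fixed jaw (+y side); jaws 140 mm long, centred on x=0, tops 34 mm above the bench. The arch belongs lengthwise in it, middle at x=0.
- knob_top (a point): Centre of the flat top of the inner (fine) knob, on its upright axis: fluted round steel, 28 mm diameter, 31 mm tall, just above the ring; top 86 mm above the bench. Turning it takes about 0.3 N m of friction plus 0.012 N m per newton of clamping force. Paused after a step of 0.04 rad or more, mostly the latter is felt; shorter steps leave friction in it. Let go, it stays put.
- fine_knob (a joint): Angle of the inner knob in rad, 0 = jaw fully back, growing as it is turned clockwise seen from above (which closes the jaw), at most 3. Starts between 0 and 0.25. The jaws meet the arch after 0.8 to 1.8 rad of turning, depending on where the fixed jaw is bolted, so more than one grasp may be needed.
- ring_mark (a point): A black dot on the top face of the wide outer ring, 26.5 mm from the knobs' axis: an aluminium graduated ring 68 mm in diameter, 14 mm thick, its top 54 mm above the bench (32 mm below the top of the inner knob). It turns very easily (0.03 N m) and must stay where it is set, at whatever angle that is.
- spring_jaw: Moving jaw, wooden, 140 x 10 x 22 mm; origin at the foot of its clamping face, 12 mm above the bench; its y points across the slot to the fixed jaw, which is bolted down 28 to 39 mm away at the start (it varies). Advances 12 mm per rad of inner knob. Bearing on the arch, its face yields on a spring, 4 N per mm up to 9 mm: about 48 N more per rad of knob.
- dish: Blue ceramic dish, 120 mm across, behind the jig. To be left alone. Origin under its centre.
- oil_can: Green oil can with a spout, 145 mm tall. To be left alone. Origin under its centre.
- sanding_block: Cork sanding block 100 x 57 x 33 mm. To be left alone. Origin under its centre.
- arch2: A second arch of the same size in dark wood. To be left alone. Origin between its feet.
There are look-alikes about, which are no part of the job. What is shaped like the part that bears arch_center but orange or red is not meant.

How it is judged:
By the outcome, as a careful person would: the job done as asked, in the order asked, and still so for the second after the job is handed in, with the robot touching nothing.
It also fails if it takes over 70 s, if anything falls off the work surface, if the arm or the gripper's body presses on something with over 40 N, if the wrist force passes 120 N, or if a joint passes its speed limit or range.

## Robot

A 6-joint arm with a two-finger parallel gripper is mounted at the origin on the work surface. World frame = base frame: x ahead of the robot, y to its left, z up, the work surface at z = 0. Lengths are in m, angles in degrees, forces in N, time in s.
With the tool pointing down it reaches from about 0.375 to 0.9 m from the base axis. Payload 3.1 kg.
Tool frame: the origin (TCP) lies midway between the tips of the shut fingers; the grasp point (between the pads) lies bot.pinch_z behind it (bot.pinch_z is the distance from the TCP to the grasp point, in m); z points along the fingers, y is the direction in which the jaws open and shut (so a half turn about z gives the same grasp; the last joint's range is limited). The gripper opens to 85 mm and grips with 20 to 120 N. Pads are 22 mm wide; open, the fingers measure 114 mm over their backs; the gripper's body (76 mm by 85 mm) begins 54 mm behind the grasp point. The pads swing forward as they close: fully open they stand 13 mm farther back than shut.
Start: joints at [-75.602, 30.224, 82.088, -0, 67.689, -10.227], TCP at [0.26, -0.568, 0.231] pointing down, gripper open.
Joint ranges: [-176.69, 176.69], [-43.24, 126.21], [12.49, 139.97], [-82, 262], [0, 151.66], [-163.58, 163.58]. Speed limits (degrees/s): [159.86, 159.86, 180, 180, 180, 180].

## Interface

Orientations are given as [roll, pitch, yaw] about the fixed x, y, z axes, in that order (R = Rz(yaw) Ry(pitch) Rx(roll)).
In Python, from workcell import readout, vision, sign_off, bot gives the robot as it stands.
- The arm moves only by the tool arm_command, never from a script. Its argument "motion" is a list of rows, each a list of 5 numbers: the closure in counts, from 0 (fully open) to 255 (shut), then the shift along the tool's x, y, z in mm, then the turn about the tool's z in rad. A call has 1 to 10 rows; each row shifts and turns the commanded pose from where the row before left it, along the tool's axes as they then stand; what a row does not reach is not made up. A row lasts 1/12 s, in which the tool goes at most 41.7 mm and 7.16 degrees, less where a joint would pass 70% of its speed; a pose out of reach is approached as far as the arm can. A call with a gripper value outside its range is refused whole. The fingers move at their own pace and stop on an object; "squeeze" is the grip in N (left out, the last holds). Time passes only in rows, so rows that do not move let the fingers close. It gives the time, the measured TCP pose, the force and the opening at its end, in the units of the state.
- readout.state(): the state, without advancing time (a new reading comes with each control period).
- vision.snapshot(name): name is "scene" or "side" or "wrist"; returns (picture, depth): 400x640x3 uint8, red, green, blue; 400x640 float32, m along the optical axis (not along the pixel's ray), 0 where there is no reading.
- vision.camera_params(name): a dict with "intrinsics" (3x3 intrinsics, pixels), "dist" ([k1, k2, p1, p2, k3] as OpenCV has them; the pictures are not rectified), "origin" and "rotation" of the camera in the world; the wrist camera has in their place "hand_eye" (4x4, takes a point from camera to tool coordinates, whose origin is the TCP and whose axes are the flange's). Camera axes: x right, y up, looking along -z (the intrinsics and any distortion apply to the point x, -y, -z); pixel columns grow to the right and rows downward; lengths in m; the calibration is good to about 2 mm. A picture is of the moment at which its call begins: read the wrist's pose just before it. camera_params takes no time and is no camera call.
- sign_off(): hands the job in, once; it reports no verdict.
Trained networks look in the newest picture that a camera, given by its name, has taken for a name from the list of things; names that differ only in an ending like _2 or _b are one class to them, and where a whole thing is asked for, a point or a joint stands for the part that bears it (a point fixed in the world has none). Each returns a list of dicts, best first, with "confidence" (0 to 1); they miss things now and then, are a little off and sometimes report something else, mostly with a low value. They report only what shows in the picture. A call takes as long as a camera call. They do not tell look-alikes from the thing itself.
- vision.cut_out(camera, query): "region" (400x640 bool, what is visible of it) and "pixel" ([column, row] in pixels, amid what is visible of it).
The state is a dict: "time": time; "joints": joint angles; "qvel": joint speeds; "joint_torque": joint torques, N m; "tcp_pos": TCP position; "ee_rot": TCP orientation; "contact_force": force on the tool from outside, world axes, zero at the start; "ft_torque": the same for the moment, N m; "finger_gap": finger opening in m.
Only numpy, scipy, OpenCV 4.12 (cv2) and the standard library are available. Lean on these libraries where they do the work, as an engineer would, in place of code of your own. Each camera call takes 0.05 s, during which the arm holds its last target.

## Working session

There is one attempt and no reset: what is moved stays moved. The work goes in short steps, Python scripts to look and compute and a tool call to move; the robot and the scene stay as the last step left them, time stands still between calls to the robot, and variables do not carry over. Pictures are saved under pics/ and viewed, and the job is handed in when it is done.

Besides the shell and the picture viewer there is one more tool, called after ">>>" as name(argument=value, ...), one argument or row to a line, values as JSON. arm_command: Moves the arm, as the interface text tells. Its arguments: {"type":"object","properties":{"motion":{"type":"array","items":{"type":"array","items":{"type":"number"}}},"squeeze":{"type":"number"}},"required":["motion"]}

```bash
ls; mkdir -p pics; cat > h.py <<'E'
import numpy as np, cv2
from workcell import readout, vision, sign_off, bot
from scipy.spatial.transform import Rotation as R
def snap(n,f=None):
    s=readout.state(); p,d=vision.snapshot(n)
    if f: cv2.imwrite('pics/'+f,p[:,:,::-1])
    return s,p,d
def campose(n,s=None):
    c=vision.camera_params(n)
    if n=='wrist':
        T=np.eye(4);T[:3,:3]=R.from_euler('xyz',s['ee_rot'],degrees=True).as_matrix();T[:3,3]=s['tcp_pos']
        M=T@np.array(c['hand_eye'])
    else:
        M=np.eye(4);M[:3,:3]=c['rotation'];M[:3,3]=c['origin']
    return c,M
def rays(n,px,s=None):
    c,M=campose(n,s)
    u=cv2.undistortPoints(np.array(px,float).reshape(-1,1,2),np.array(c['intrinsics'],float),np.array(c['dist'],float)).reshape(-1,2)
    d=np.c_[u[:,0],-u[:,1],-np.ones(len(u))]
    return M,d
def bydepth(n,px,z,s=None):
    M,d=rays(n,px,s); return (d*np.array(z).reshape(-1,1))@M[:3,:3].T+M[:3,3]
def onplane(n,px,h,s=None):
    M,d=rays(n,px,s); w=d@M[:3,:3].T; o=M[:3,3]; t=(h-o[2])/w[:,2]; return o+w*t[:,None]
def cloud(n,d,mask,s=None):
    r,c=np.nonzero(mask&(d>0)); return bydepth(n,np.c_[c,r],d[r,c],s)
def proj(n,P,s=None):
    c,M=campose(n,s); q=(np.array(P,float).reshape(-1,3)-M[:3,3])@M[:3,:3]; q=q*[1,-1,-1]
    return cv2.projectPoints(q,np.zeros(3),np.zeros(3),np.array(c['intrinsics'],float),np.array(c['dist'],float))[0].reshape(-1,2)
E
python3 - <<'E'
from h import *
print(readout.state(), [ (k,getattr(bot,k)) for k in dir(bot) if k[0]!='_'])
for n in('scene','side'):
    s,p,d=snap(n,n+'0.png'); print(n,d.min(),d.max(),vision.camera_params(n))
    for q in ('arch_center','jig','knob_top','ring_mark','spring_jaw','arch2'):
        for r in vision.cut_out(n,q)[:4]: print(n,q,round(r['confidence'],2),r['pixel'],r['region'].sum())
E
```

```text
pics
{'time': 0.0, 'joints': array([-7.56023151e+01,  3.02798651e+01,  8.21550596e+01, -1.67254564e-03,
        6.76892860e+01, -1.02276687e+01]), 'qvel': array([ 0.05870859,  0.01151357,  0.00613108, -0.01031161,  0.01009799,
       -0.04378493]), 'joint_torque': array([-3.97650228e-04, -4.42349160e+01, -1.78026992e+01, -3.02103708e-04,
        8.35012266e-03,  4.72705437e-06]), 'tcp_pos': array([ 0.26026463, -0.56745681,  0.23033134]), 'ee_rot': array([-1.79877488e+02, -2.05334475e-02,  2.46259683e+01]), 'contact_force': array([-0.15780431,  0.33119809, -0.10753951]), 'ft_torque': array([-0.05018032, -0.00151243, -0.00965979]), 'finger_gap': 0.08510216914959594} [('PlanningError', <class 'workcell.PlanningError'>), ('pinch_z', 0.0187)]
scene 0.0 3.6311104 {'intrinsics': array([[399.83151806,   0.        , 317.08467684],
       [  0.        , 399.83151806, 200.43122473],
       [  0.        ,   0.        ,   1.        ]]), 'dist': array([-0.037728,  0.      ,  0.      ,  0.      ,  0.      ]), 'origin': array([1.17840563, 0.4003881 , 0.79419963]), 'rotation': array([ 45.29500273,   
[... 379 characters left out ...]
side 0.0 3.3704252 {'intrinsics': array([[424.08721496,   0.        , 322.01066546],
       [  0.        , 424.08721496, 199.80683213],
       [  0.        ,   0.        ,   1.        ]]), 'dist': array([-0.05516563,  0.        ,  0.        ,  0.        ,  0.        ]), 'origin': array([0.18919068, 0.84021498, 0.9527643 ]), 'rotation': array([  46.92169093,   -0.80198265, -153.15939171])}
side arch_center 0.83 [391.4, 160.0] 238
side arch_center 0.74 [380.9, 131.4] 250
side arch_center 0.57 [426.4, 163.7] 244
side jig 0.82 [327.4, 219.8] 3071
side knob_top 0.58 [341.3, 194.2] 112
side ring_mark 0.49 [341.3, 198.2] 212
side spring_jaw 0.53 [324.0, 220.3] 334
side arch2 0.86 [246.3, 310.0] 476
```

Rotation is Euler; fix that and view.

```bash
sed -i "s/M\[:3,:3\]=c\['rotation'\]/M[:3,:3]=R.from_euler('xyz',c['rotation'],degrees=True).as_matrix()/" h.py
python3 - <<'E'
import cv2
a=cv2.imread('pics/scene0.png')
cv2.imwrite('pics/sc_crop.png',cv2.resize(a[100:350,160:520],(792,550),interpolation=cv2.INTER_CUBIC))
a=cv2.imread('pics/side0.png')
cv2.imwrite('pics/si_crop.png',cv2.resize(a[100:350,160:520],(792,550),interpolation=cv2.INTER_CUBIC))
E
```

```text
(no output)
```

View pics/sc_crop.png

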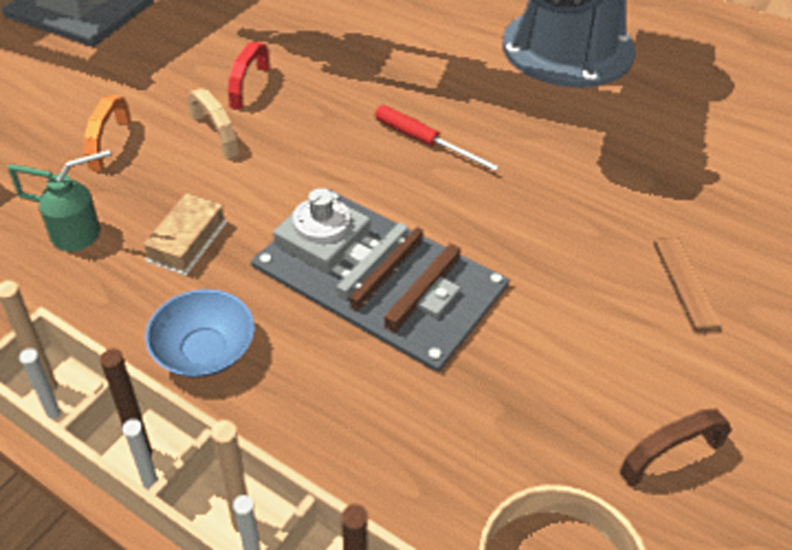

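View pics/si_crop.png

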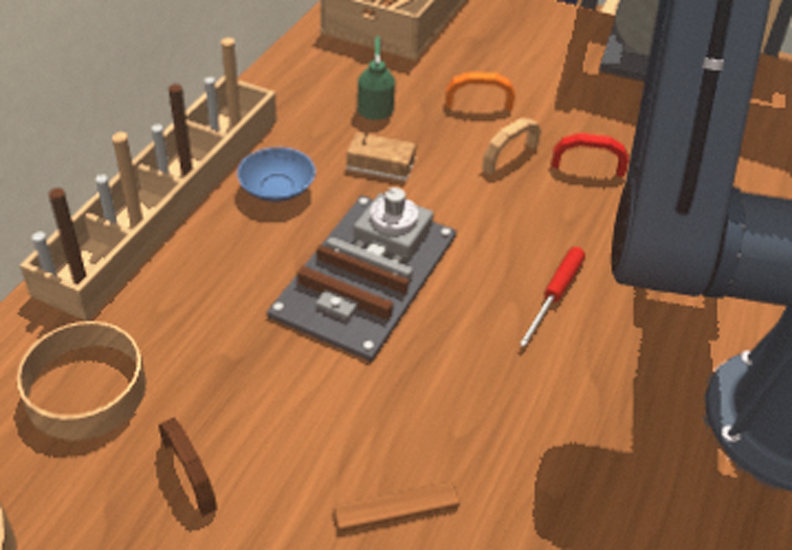

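In the scene picture there are three arch shapes: pale at (261,155), orange at (206,153) and red at (273,131). The dark arch2 is at (463,301). The pale one at (261,155), which is (391,160) in the side view, fits the description by colour. Next I localise it and the jig.

```bash
python3 - <<'E'
from h import *
a=cv2.imread('pics/scene0.png')
cv2.imwrite('pics/pale.png',cv2.resize(a[120:185,190:300],(770,455),interpolation=cv2.INTER_CUBIC))
for n in('scene','side'):
    s,p,d=snap(n)
    for q,k in (('arch_center',3),('jig',1),('knob_top',1),('ring_mark',1),('spring_jaw',1),('dish',1),('oil_can',1),('sanding_block',1),('arch2',1)):
        for r in vision.cut_out(n,q)[:k]:
            m=cv2.erode(r['region'].astype(np.uint8),np.ones((2,2)))>0
            P=cloud(n,d,m)
            P=P[P[:,2]>(0.006)]
            (c,sz,an)=cv2.minAreaRect((P[:,:2]*1000).astype(np.float32))
            print(n,q,round(r['confidence'],2),np.round(r['pixel']),'rgb',np.median(p[r['region']],0),'rect',np.round(c),np.round(sz),round(an,1),'med',np.round(np.median(P,0),3),'zmax',round(np.percentile(P[:,2],97),3))
E
```

```text
scene arch_center 0.86 [261. 153.] rgb [186.  148.5 111. ] rect [ 490. -317.] [111.  18.] 67.9 med [ 0.499 -0.298  0.048] zmax 0.063
scene arch_center 0.82 [270. 128.] rgb [185.5  61.5  57. ] rect [ 367. -347.] [120.  19.] 20.6 med [ 0.376 -0.344  0.047] zmax 0.062
scene arch_center 0.52 [203. 155.] rgb [237.5 138.5  75. ] rect [ 586. -427.] [115.  21.] 25.7 med [ 0.602 -0.42   0.05 ] zmax 0.062
scene jig 0.56 [330. 222.] rgb [119. 122. 123.] rect [580.  24.] [267. 161.] 88.2 med [0.6   0.02  0.013] zmax 0.06
scene knob_top 0.68 [465. 298.] rgb [118.  79.  58.] rect [618. 403.] [ 19. 117.] 58.4 med [0.634 0.395 0.054] zmax 0.064
scene ring_mark 0.87 [306. 203.] rgb [228. 227. 225.] rect [583. -55.] [49. 58.] 36.8 med [ 0.593 -0.047  0.052] zmax 0.055
scene spring_jaw 0.65 [335. 220.] rgb [76.5 58.  49. ] rect [579.  38.] [  6. 139.] 88.8 med [0.591 0.039 0.028] zmax 0.036
scene dish 0.73 [251. 254.] rgb [122. 158. 197.] rect [782. -77.] [116. 116.] 58.5 med [ 0.769 -0.093  0.018] zmax 0.034
scene oil_can 0.63 [189. 196.] rgb [65. 95. 76.] rect [ 755. -339.] [42. 89.] 32.4 med [ 0.751
[... 936 characters left out ...]
.] rgb [216.5 203.  201. ] rect [565. -56.] [59. 50.] 31.3 med [ 0.558 -0.048  0.054] zmax 0.058
side spring_jaw 0.84 [326. 222.] rgb [80. 53. 37.] rect [573.  33.] [ 14. 137.] 88.9 med [0.568 0.036 0.029] zmax 0.037
side dish 0.6 [284. 178.] rgb [101. 124. 155.] rect [775. -84.] [105. 117.] 54.9 med [ 0.787 -0.1    0.019] zmax 0.036
side oil_can 0.7 [329. 142.] rgb [65. 77. 58.] rect [ 726. -304.] [48. 84.] 1.9 med [ 0.724 -0.316  0.056] zmax 0.093
side sanding_block 0.92 [329. 170.] rgb [194. 139. 100.] rect [ 661. -208.] [99. 57.] 11.4 med [ 0.657 -0.195  0.032] zmax 0.037
side arch2 0.79 [249. 314.] rgb [110.  67.  42.] rect [611. 405.] [ 18. 107.] 58.6 med [0.592 0.416 0.057] zmax 0.065
```

View pics/pale.png

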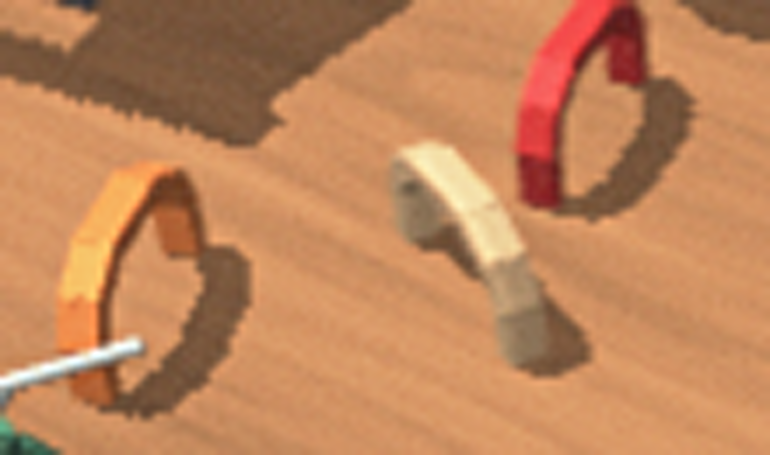

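The enlarged crop shows the pale wooden arch standing alone at (261,155), with red and orange look-alikes on either side, so this is the one I take. I move above it first for a wrist view.

>>> arm_command(
  motion=[
    [100,20,-8.5,0,0],
    [100,33,-14,0,0],
    [100,36,-15.3,0,0],
    [100,36,-15.3,0,0],
    [100,36,-15.3,0,0],
    [100,36,-15.3,0,0],
    [100,36,-15.3,0,0],
    [100,36,-15.3,0,0],
    [100,26,-11,0,0],
    [100,15,-6.7,0,0],
  ],
  squeeze=40,
)

```text
time: 2.53
tcp_pos: [0.4893, -0.3159, 0.2315]
ee_rot: [-180.0, -0.1, 24.8]
contact_force: [-0.1, -0.2, -0.2]
finger_gap: 0.0518
```

>>> arm_command(
  motion=[
    [100,0,0,0,-0.1],
    [100,0,0,0,-0.1],
    [100,0,0,0,-0.1],
    [100,0,0,0,-0.1],
    [100,0,0,0,-0.1],
    [100,0,0,0,-0.1],
    [100,0,0,0,-0.1],
    [100,0,0,0,-0.06],
    [100,0,0,0,0],
    [100,0,0,0,0],
  ],
)

```text
time: 3.37
tcp_pos: [0.4873, -0.319, 0.2314]
ee_rot: [180.0, 0.0, 68.1]
contact_force: [0.1, 0.7, 0.2]
finger_gap: 0.0524
```

```bash
cat > look.py <<'E'
from h import *
import sys
def rect(P): 
    c,sz,an=cv2.minAreaRect((P[:,:2]*1000).astype(np.float32)); return np.round(c,1),np.round(sz,1),round(an,1)
E
python3 - <<'E'
from look import *
s,p,d=snap('wrist','w1.png'); print(s['tcp_pos'],s['ee_rot'],s['finger_gap'],s['joints'])
for r in vision.cut_out('wrist','arch_center')[:3]:
    P=cloud('wrist',d,r['region'],s); rgb=np.median(p[r['region']],0)
    print(round(r['confidence'],2),r['pixel'],rgb,rect(P[P[:,2]>0.01]),rect(P[P[:,2]>0.055]), np.percentile(P[:,2],[50,97]))
E
```

```text
[ 0.4872892  -0.31895183  0.23135062] [1.79994603e+02 4.49577398e-04 6.80770951e+01] 0.05235736823304517 [-4.41947253e+01  2.69200912e+01  8.83576072e+01  1.80210238e-03
  6.47171367e+01 -2.22725901e+01]
0.92 [318.2, 174.4] [246. 212. 150.] (array([ 487.4, -324.7]), array([116.2,  18. ]), 67.6) (array([ 487. , -325.7]), array([75., 18.]), 67.6) [0.05997917 0.06261894]
0.81 [437.8, 234.9] [250. 149.  61.] (array([ 588.1, -432.3]), array([109.2,  20.2]), 24.1) (array([ 584.7, -433.9]), array([74.5, 19.9]), 23.9) [0.05670883 0.06268753]
0.7 [247.5, 235.6] [245.  65.  56.] (array([ 392.5, -344.8]), array([164.8,  30.8]), 23.4) (array([ 401.2, -340.5]), array([146. ,  26.8]), 24.6) [0.05671049 0.06260067]
```

View pics/w1.png

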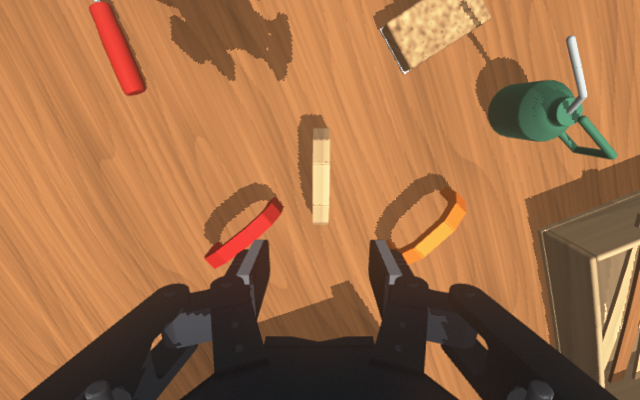

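The wrist view shows the pale arch at (318,174), centred on the finger line, with red at (247,235) and orange at (438,235) on either side. I descend onto the pale one.

>>> arm_command(
  motion=[
    [100,-4,1.5,10,0],
    [100,0,0,25,0],
    [100,0,0,33,0],
    [100,0,0,33,0],
    [100,0,0,30,0],
    [100,0,0,25,0],
    [100,0,0,20,0],
    [100,0,0,12,0],
    [100,0,0,7,0],
    [100,0,0,0,0],
  ],
)

```text
time: 4.3
tcp_pos: [0.4865, -0.3229, 0.0348]
ee_rot: [-179.9, -0.1, 68.1]
contact_force: [1.0, 0.9, -0.2]
finger_gap: 0.0517
```

>>> arm_command(
  motion=[
    [255,0,0,0,0],
    [255,0,0,0,0],
    [255,0,0,0,0],
    [255,0,0,0,0],
    [255,0,0,0,0],
    [255,0,0,0,0],
    [255,0,0,0,0],
    [255,0,0,0,0],
  ],
  squeeze=40,
)

```text
time: 4.97
tcp_pos: [0.488, -0.324, 0.0377]
ee_rot: [179.8, 0.1, 68.2]
contact_force: [-0.1, -0.1, 6.3]
finger_gap: 0.0171
```

>>> arm_command(
  motion=[
    [255,0,0,-5,0],
    [255,0,0,-12,0],
    [255,0,0,-25,0],
    [255,0,0,-33,0],
    [255,0,0,-33,0],
    [255,0,0,-25,0],
    [255,0,0,-12,0],
    [255,0,0,-5,0],
    [255,0,0,0,0],
  ],
)

```text
time: 5.72
tcp_pos: [0.4876, -0.3235, 0.1882]
ee_rot: [179.8, 0.1, 68.2]
contact_force: [-0.4, -0.4, -0.3]
finger_gap: 0.017
```

```bash
python3 - <<'E'
from look import *
s,p,d=snap('wrist','w2.png'); print(s['tcp_pos'],s['ee_rot'],s['finger_gap'],s['contact_force'])
snap('scene','s2.png')
E
```

```text
[ 0.48755971 -0.32353643  0.1881702 ] [1.79839440e+02 6.69052940e-02 6.81772501e+01] 0.016982100181851294 [-0.35056794 -0.42164972 -0.31672224]
```

View pics/w2.png

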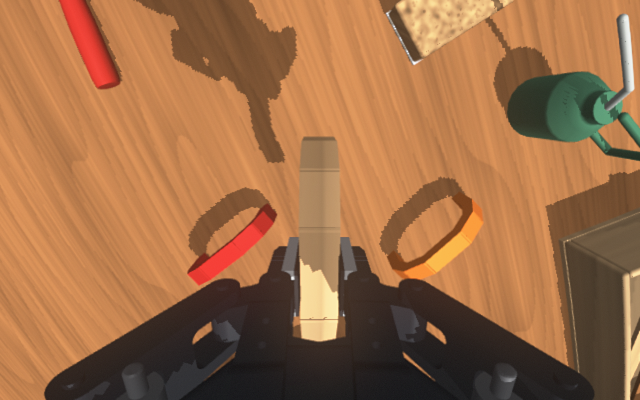

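The arch is held square, with its far end at about (319,140). Now I measure both jaws and the knob from the fixed cameras.

```bash
cat > jaws.py <<'E'
from look import *
def jaws(n,d,p,s=None):
    P=cloud(n,d,np.ones(d.shape,bool),s); 
    r,c=np.nonzero(d>0); col=p[r,c].astype(int)
    k=(np.abs(P[:,0]-.577)<.075)&(P[:,1]>0.01)&(P[:,1]<.12)
    top=k&(np.abs(P[:,2]-.0345)<.005)&(col[:,0]<130)&(col[:,0]-col[:,2]>12)
    Q=P[top]; 
    # histogram across y after removing yaw
    return Q
if __name__=='__main__':
    for n in('scene','side'):
        s,p,d=snap(n); Q=jaws(n,d,p)
        y=Q[:,1]+ (Q[:,0]-.577)*np.tan(np.radians(1.7))
        h,e=np.histogram(y*1000,np.arange(10,121,2)); print(n,[(int(a),int(b)) for a,b in zip(e,h) if b])
        r,c=np.nonzero(d>0);P=cloud(n,d,np.ones(d.shape,bool))
        K=P[(np.hypot(P[:,0]-.575,P[:,1]+.06)<.025)&(P[:,2]>.081)]
        print('knob',cv2.minEnclosingCircle((K[:,:2]*1000).astype(np.float32)),len(K),np.median(K[:,2]))
        B=P[(np.abs(P[:,2]-.012)<.004)&(np.abs(P[:,0]-.577)<.1)&(np.abs(P[:,1]-.022)<.15)]
        print('bed',rect(B))
    a=cv2.imread('pics/s2.png'); cv2.imwrite('pics/s2c.png',cv2.resize(a[170:280,260:410],(750,550),interpolation=cv2.INTER_CUBIC))
E
python3 jaws.py
```

```text
scene [(28, 2), (30, 13), (32, 8), (34, 4), (36, 16), (38, 41), (40, 19), (78, 1), (82, 1), (84, 2), (86, 4), (88, 11), (90, 31), (92, 45), (94, 2)]
knob ((575.586181640625, -63.38438415527344), 13.706660270690918) 65 0.08509299013615168
bed (array([578.3,  22.2]), array([270.4, 162.7]), 88.5)
side [(26, 2), (28, 31), (30, 17), (32, 13), (34, 32), (36, 35), (38, 13), (40, 1), (70, 1), (72, 3), (74, 15), (76, 8), (78, 1), (80, 4), (82, 6), (84, 22), (86, 28), (88, 40), (90, 22), (94, 1)]
knob ((571.3076171875, -64.52226257324219), 16.79556655883789) 55 0.08701279600901746
bed (array([568.3,  20.1]), array([273.7, 174.6]), 88.1)
```

View pics/s2c.png

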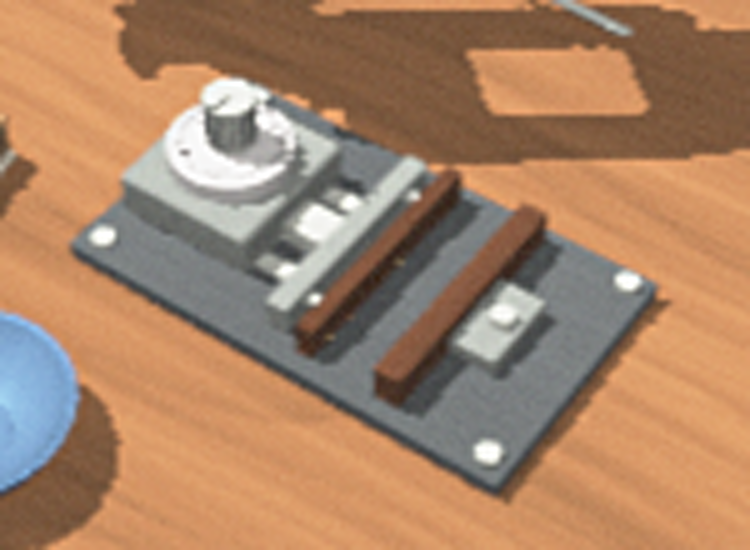

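```bash
python3 - <<'E'
from look import *
for n in('scene','side'):
    s,p,d=snap(n)
    P=cloud(n,d,np.ones(d.shape,bool)); r,c=np.nonzero(d>0); col=p[r,c].astype(int)
    for yw in (1.0,1.7,2.4):
      y=(P[:,1]+(P[:,0]-.577)*np.tan(np.radians(yw)))*1000
      k=(np.abs(P[:,0]-.577)<.066)&(y>20)&(y<110)&(P[:,2]>.0305)&(P[:,2]<.039)&(col[:,0]-col[:,2]>20)
      h,e=np.histogram(y[k],np.arange(20,111,2)); print(n,yw,[(int(a),int(b)) for a,b in zip(e,h) if b])
E
```

```text
scene 1.0 [(20, 1), (28, 2), (30, 24), (32, 26), (34, 27), (36, 25), (38, 34), (40, 14), (76, 16), (78, 28), (80, 30), (82, 27), (84, 31), (86, 29), (88, 29), (90, 34), (92, 28), (94, 1)]
scene 1.7 [(20, 1), (28, 2), (30, 18), (32, 33), (34, 26), (36, 27), (38, 33), (40, 13), (76, 16), (78, 27), (80, 32), (82, 27), (84, 27), (86, 33), (88, 30), (90, 32), (92, 29)]
scene 2.4 [(28, 4), (30, 18), (32, 28), (34, 26), (36, 30), (38, 32), (40, 14), (76, 14), (78, 26), (80, 34), (82, 24), (84, 33), (86, 32), (88, 25), (90, 40), (92, 23), (94, 2)]
side 1.0 [(24, 2), (26, 11), (28, 17), (30, 21), (32, 14), (34, 29), (36, 35), (38, 11), (40, 2), (72, 5), (74, 16), (76, 23), (78, 21), (80, 10), (82, 31), (84, 20), (86, 27), (88, 32), (90, 19), (92, 4)]
side 1.7 [(24, 2), (26, 10), (28, 18), (30, 19), (32, 19), (34, 27), (36, 30), (38, 17), (70, 1), (72, 4), (74, 12), (76, 27), (78, 19), (80, 14), (82, 28), (84, 22), (86, 25), (88, 35), (90, 15), (92, 6)]
side 2.4 [(24, 2), (26, 9), (28, 19), (30, 20), (32, 18), (34, 26), (36, 29), (38, 18), (40, 1), (70, 1), (72, 6), (74, 10), (76, 26), (78, 19), (80, 18), (82, 23), (84, 22), (86, 29), (88, 33), (90, 14), (92, 7)]
```

>>> arm_command(
  motion=[
    [255,0,0,-5,0.122],
    [255,0,0,-5,0.122],
    [255,0,0,-5,0.122],
    [255,0,0,-5,0.122],
    [255,0,0,-5,0.122],
    [255,0,0,0,0.122],
    [255,0,0,0,0.122],
    [255,0,0,0,0.122],
    [255,0,0,0,0.122],
    [255,0,0,0,0.122],
  ],
)

```text
time: 6.85
tcp_pos: [0.4868, -0.3229, 0.2102]
ee_rot: [-179.9, 0.1, -2.1]
contact_force: [-0.3, 0.7, -0.8]
finger_gap: 0.0171
```

>>> arm_command(
  motion=[
    [255,0,-10,0,0],
    [255,2,-20,0,0],
    [255,4,-32,0,0],
    [255,4,-36,0,0],
    [255,4,-36,0,0],
    [255,4,-36,0,0],
    [255,4,-36,0,0],
    [255,4,-36,0,0],
    [255,4,-36,0,0],
    [255,0,-30,0,0],
  ],
)

```text
time: 7.68
tcp_pos: [0.5261, -0.0132, 0.2108]
ee_rot: [-179.9, 0.0, -1.5]
contact_force: [0.8, 0.0, 0.3]
finger_gap: 0.0175
```

>>> arm_command(
  motion=[
    [255,0,-28,0,0],
    [255,0,-22,0,0],
    [255,0,-15,0,0],
    [255,0,-8,0,0],
    [255,0,0,0,0],
    [255,0,0,0,0],
  ],
)

```text
time: 8.18
tcp_pos: [0.5283, 0.0568, 0.211]
ee_rot: [180.0, 0.0, -1.6]
contact_force: [-0.1, -0.4, -0.7]
finger_gap: 0.0174
```

```bash
python3 - <<'E'
from look import *
s,p,d=snap('wrist','w3.png'); print(s['tcp_pos'],s['ee_rot'],s['finger_gap'],s['contact_force'],s['joints'])
snap('scene','s3.png')
P=cloud('wrist',d,np.ones(d.shape,bool),s); r,c=np.nonzero(d>0); col=p[r,c].astype(int)
B=P[(np.abs(P[:,2]-.012)<.004)&(np.abs(P[:,0]-.577)<.1)&(np.abs(P[:,1]-.022)<.15)]
print('bed',rect(B), B.min(0),B.max(0))
for lo,hi in((.03,.039),):
  y=(P[:,1]+(P[:,0]-.577)*np.tan(np.radians(1.7)))*1000
  k=(P[:,0]>.5)&(P[:,0]<.65)&(y>10)&(y<110)&(P[:,2]>lo)&(P[:,2]<hi)
  h,e=np.histogram(y[k],np.arange(10,111,2)); print([(int(a),int(b)) for a,b in zip(e,h) if b>3])
  for a,b in((25,50),(70,95)):
    kk=k&(y>a)&(y<b); print(rect(P[kk]),P[kk].max(0))
K=P[(np.hypot(P[:,0]-.575,P[:,1]+.06)<.025)&(P[:,2]>.081)]
if len(K): print('knob',cv2.minEnclosingCircle((K[:,:2]*1000).astype(np.float32)),len(K),np.median(K[:,2]))
# held arch far end in tool frame
z=s['tcp_pos'][2]
A=P[(np.abs(P[:,2]-z)<.045)&(P[:,0]>s['tcp_pos'][0]+.02)&(np.abs(P[:,1]-s['tcp_pos'][1])<.03)]
T=(A-s['tcp_pos'])@R.from_euler('xyz',s['ee_rot'],degrees=True).as_matrix()
print('arch tool',T.min(0),T.max(0),rect(T))
E
```

```text
[0.52831284 0.05679243 0.21101389] [ 1.79975187e+02  4.11086696e-02 -1.59771724e+00] 0.017409481263341818 [-0.06863612 -0.36362898 -0.66030193] [-5.90635839e+00  2.45870635e+01  9.67510022e+01 -3.25713209e-02
  5.87010668e+01  8.57082804e+01]
bed (array([579.1,  18.1]), array([269.9, 160.7]), 88.8) [ 0.4964001  -0.11845108  0.00835689] [0.66173628 0.15389486 0.0159986 ]
[(10, 230), (12, 238), (14, 239), (16, 166), (26, 201), (28, 255), (30, 231), (32, 191), (34, 155), (36, 42), (72, 46), (74, 190), (76, 242), (78, 251), (80, 256), (82, 253), (84, 256), (86, 250), (88, 133), (100, 8), (102, 5), (104, 9), (106, 5)]
(array([578.3,  31.3]), array([ 10.2, 139.1]), 88.4) [0.6480069  0.03593725 0.03636368]
(array([580. ,  81.6]), array([ 16.2, 138.8]), 87.8) [0.64940851 0.09057239 0.03623428]
knob ((576.42822265625, -66.60564422607422), 14.778740882873535) 799 0.08548937908931936
arch tool [ 0.01992103 -0.00780798 -0.02610032] [0.05848959 0.01043199 0.03385936] (array([39.2,  1.4]), array([18.2, 38.6]), 89.8)
```

View pics/w3.png

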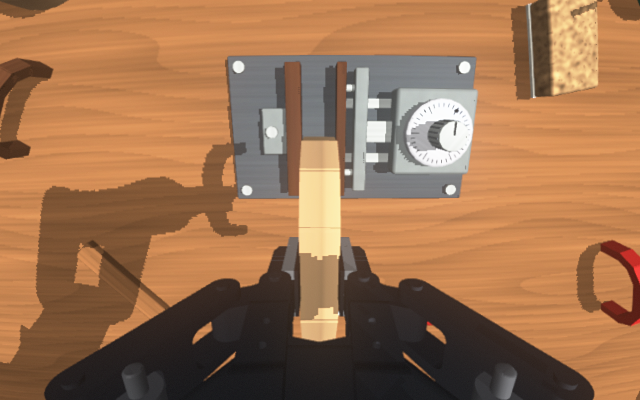

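The wrist view shows the fixed jaw at col ~292, the spring jaw at ~341 and the slot between them. The held arch is at col 320 and the knob at (450,133). I move over the slot middle and go down.

>>> arm_command(
  motion=[
    [255,8,-0.5,0,0],
    [255,17,-1,0,0],
    [255,17,-1,5,0],
    [255,7.5,0,15,0],
    [255,0,0,25,0],
    [255,0,0,30,0],
    [255,0,0,25,0],
    [255,0,0,15,0],
    [255,0,0,5,0],
    [255,0,0,0,0],
  ],
)

```text
time: 9.12
tcp_pos: [0.5779, 0.0569, 0.0898]
ee_rot: [-180.0, 0.2, -1.8]
contact_force: [0.5, 0.3, -0.0]
finger_gap: 0.0171
```

```bash
python3 - <<'E'
from look import *
s,p,d=snap('scene','s4.png'); print(s['tcp_pos'],s['ee_rot'])
a=cv2.imread('pics/s4.png'); 
s,p,d=snap('side','d4.png');b=cv2.imread('pics/d4.png')
cv2.imwrite('pics/m4.png',np.hstack([cv2.resize(x[150:290,250:410],(400,350),interpolation=cv2.INTER_CUBIC) for x in(a,b)]))
E
```

```text
[0.57792812 0.05688234 0.08977678] [-1.79993127e+02  1.55373327e-01 -1.79414003e+00]
```

View pics/m4.png

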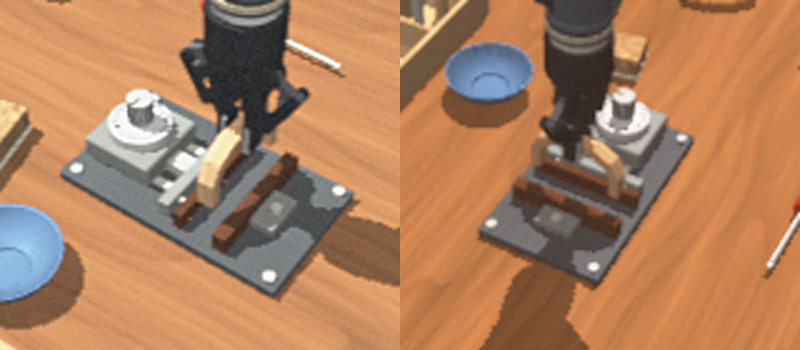

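The arch hangs above the slot, with the fixed jaw in front and the spring jaw behind. I lower it.

>>> arm_command(
  motion=[
    [255,0,-1,8,0],
    [255,0,0,10,0],
    [255,0,0,8,0],
    [255,0,0,5,0],
    [255,0,0,3,0],
    [255,0,0,2,0],
    [255,0,0,1,0],
    [255,0,0,0,0],
  ],
)

```text
time: 9.88
tcp_pos: [0.5782, 0.0587, 0.0541]
ee_rot: [180.0, 0.0, -1.7]
contact_force: [-0.2, -0.7, 0.1]
finger_gap: 0.0172
```

>>> arm_command(
  motion=[
    [255,0,0,1,0],
    [255,0,0,1,0],
    [255,0,0,0,0],
    [255,0,0,0,0],
  ],
)

```text
time: 10.22
tcp_pos: [0.5783, 0.0587, 0.0524]
ee_rot: [180.0, -0.0, -1.7]
contact_force: [0.3, -0.5, -0.7]
finger_gap: 0.0176
```

>>> arm_command(
  motion=[
    [255,0,0,1,0],
    [255,0,0,0.7,0],
    [255,0,0,0,0],
    [255,0,0,0,0],
  ],
)

```text
time: 10.55
tcp_pos: [0.5782, 0.0587, 0.0506]
ee_rot: [-180.0, 0.0, -1.7]
contact_force: [-0.3, -0.1, -0.7]
finger_gap: 0.0174
```

>>> arm_command(
  motion=[
    [255,0,0,0.7,0],
    [255,0,0,0,0],
    [255,0,0,0,0],
  ],
)

```text
time: 10.8
tcp_pos: [0.5782, 0.0587, 0.0499]
ee_rot: [-180.0, 0.0, -1.7]
contact_force: [-0.7, 0.1, -0.4]
finger_gap: 0.0171
```

>>> arm_command(
  motion=[
    [255,0,0,0.7,0],
    [255,0,0,0.3,0],
    [255,0,0,0,0],
    [255,0,0,0,0],
  ],
)

```text
time: 11.13
tcp_pos: [0.5783, 0.0587, 0.0498]
ee_rot: [180.0, -0.0, -1.7]
contact_force: [-0.8, -0.0, 5.2]
finger_gap: 0.0173
```

It touches the bed (5 N). I open gently, back off upward and look.

>>> arm_command(
  motion=[
    [200,0,0,0,0],
    [180,0,0,0,0],
    [150,0,0,0,0],
    [110,0,0,0,0],
    [100,0,0,0,0],
    [100,0,0,0,0],
    [100,0,0,-5,0],
    [100,0,0,-15,0],
    [100,0,0,-25,0],
    [100,0,0,-30,0],
  ],
)

```text
time: 11.97
tcp_pos: [0.5768, 0.0588, 0.1234]
ee_rot: [-180.0, 0.3, -1.7]
contact_force: [0.1, -0.4, 0.3]
finger_gap: 0.0519
```

>>> arm_command(
  motion=[
    [100,0,0,-30,0],
    [100,0,0,-30,0],
    [100,-20,0,-20,0],
    [100,-25,0,-10,0],
    [100,-15,0,0,0],
    [100,0,0,0,0],
    [100,0,0,0,0],
  ],
)

```text
time: 12.55
tcp_pos: [0.5181, 0.0606, 0.2145]
ee_rot: [180.0, -0.1, -1.7]
contact_force: [-0.2, 0.2, -0.1]
finger_gap: 0.0519
```

```bash
python3 - <<'E'
from look import *
imgs=[]
s,p,d=snap('wrist','w5.png'); print(s['tcp_pos'],s['ee_rot'],s['finger_gap'],s['contact_force'],s['ft_torque'],s['joints'])
P=cloud('wrist',d,np.ones(d.shape,bool),s)
K=P[(np.hypot(P[:,0]-.575,P[:,1]+.06)<.03)&(P[:,2]>.081)]
if len(K): print('knob w',cv2.minEnclosingCircle((K[:,:2]*1000).astype(np.float32)),len(K),np.median(K[:,2]))
A=P[(np.abs(P[:,0]-.577)<.07)&(P[:,1]>.03)&(P[:,1]<.09)&(P[:,2]>.045)&(P[:,2]<.085)]; print('arch',rect(A),A[:,2].max())
for n in('scene','side'):
    s,p,d=snap(n,n+'5.png'); P=cloud(n,d,np.ones(d.shape,bool))
    A=P[(np.abs(P[:,0]-.577)<.07)&(P[:,1]>.03)&(P[:,1]<.09)&(P[:,2]>.045)&(P[:,2]<.085)]; print(n,'arch',rect(A),A[:,2].max())
    imgs.append(cv2.resize(p[150:290,250:410,::-1],(400,350),interpolation=cv2.INTER_CUBIC))
cv2.imwrite('pics/m5.png',np.hstack(imgs))
E
```

```text
[0.51807704 0.06056822 0.21453362] [ 1.79997604e+02 -6.45409312e-02 -1.73040263e+00] 0.05189403213955134 [-0.15053562  0.20509184 -0.06060077] [-0.01846659 -0.01316057  0.01094231] [-5.61974899e+00  2.35552516e+01  9.79494704e+01  2.33267184e-03
  5.84307232e+01  8.61094349e+01]
knob w ((576.3827514648438, -66.65145111083984), 14.618020057678223) 774 0.08543841389214862
arch (array([578.7,  58.1]), array([ 18.2, 111.8]), 88.0) 0.07611651115610368
scene arch (array([579.5,  62.2]), array([ 20. , 109.9]), 88.1) 0.07585329331481061
side arch (array([572.6,  58.9]), array([ 23.6, 110.5]), 87.7) 0.07906563609014394
```

View pics/m5.png

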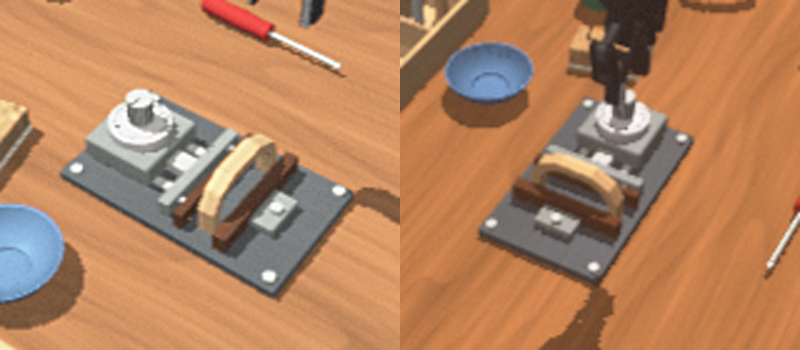

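View pics/w5.png

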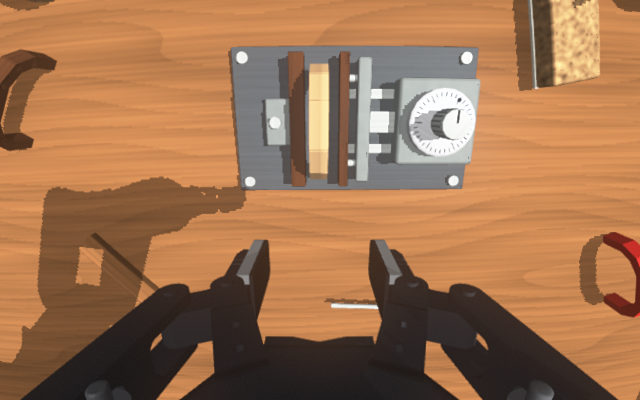

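The arch stands upright in the slot, clear of both jaws, at about (318,121) in the wrist image. The knob is at (456,123) and the ring's black dot near (460,100). I move over the knob and turn the hand back, so that the whole clockwise turn fits in one grasp.

>>> arm_command(
  motion=[
    [100,7,14,0,0],
    [100,13,26,0,0],
    [100,15,30,0,0],
    [100,14,28,0,0],
    [100,9,18,0,0],
    [100,4,9,0,0],
    [100,0,0,0,-0.1],
    [100,0,0,0,-0.12],
    [100,0,0,0,-0.12],
    [100,0,0,0,-0.12],
  ],
)

```text
time: 13.53
tcp_pos: [0.5765, -0.0659, 0.2131]
ee_rot: [-179.9, 0.0, 25.0]
contact_force: [1.2, 0.7, -0.2]
finger_gap: 0.0518
```

>>> arm_command(
  motion=[
    [100,0,0,0,-0.12],
    [100,0,0,0,-0.12],
    [100,0,0,0,-0.12],
    [100,0,0,0,-0.12],
    [100,0,0,0,-0.12],
    [100,0,0,0,-0.12],
    [100,0,0,0,-0.12],
    [100,0,0,0,-0.12],
    [100,0,0,0,-0.12],
    [100,0,0,0,-0.12],
  ],
)

```text
time: 14.37
tcp_pos: [0.5764, -0.0656, 0.2133]
ee_rot: [-179.9, -0.0, 93.7]
contact_force: [-0.0, 1.1, 0.5]
finger_gap: 0.0519
```

>>> arm_command(
  motion=[
    [100,0,0,0,-0.1],
    [100,0,0,0,0],
    [100,0,0,0,0],
  ],
)

```text
time: 14.62
tcp_pos: [0.5765, -0.0658, 0.2134]
ee_rot: [-180.0, -0.0, 99.0]
contact_force: [0.8, 0.0, 0.1]
finger_gap: 0.0518
```

```bash
cat > knob.py <<'E'
from look import *
import sys
f=sys.argv[1]
s,p,d=snap('wrist',f); print(s['time'],s['tcp_pos'],s['ee_rot'],s['finger_gap'],s['joints'],s['ft_torque'])
P=cloud('wrist',d,np.ones(d.shape,bool),s)
K=P[(np.hypot(P[:,0]-.575,P[:,1]+.065)<.03)&(P[:,2]>.082)&(P[:,2]<.089)]
if len(K): print('knob w',cv2.minEnclosingCircle((K[:,:2]*1000).astype(np.float32)),rect(K),len(K),np.median(K[:,2]))
c=proj('wrist',[[.576,-.066,.054]],s)[0]; print(c)
x,y=int(c[0]),int(c[1]); x0=max(0,min(x-60,520));y0=max(0,min(y-60,280))
cv2.imwrite('pics/c'+f,cv2.resize(p[y0:y0+120,x0:x0+120,::-1],(600,600),interpolation=cv2.INTER_CUBIC))
E
python3 knob.py w6.png
```

```text
14.6167 [ 0.57647298 -0.06579976  0.21341738] [-1.79956123e+02 -3.68553383e-02  9.89870876e+01] 0.0518223066078355 [-1.75477679e+01  2.80075483e+01  8.97153801e+01  1.50976604e-02
  6.23327924e+01 -2.65418865e+01] [ 0.02440416 -0.0010763  -0.03643825]
knob w ((576.1852416992188, -66.93951416015625), 14.43929386138916) (array([576.2, -66.6]), array([27.9, 27.5]), 19.9) 664 0.08543984714668026
[318.46327969 181.83974015]
```

View pics/w6.png

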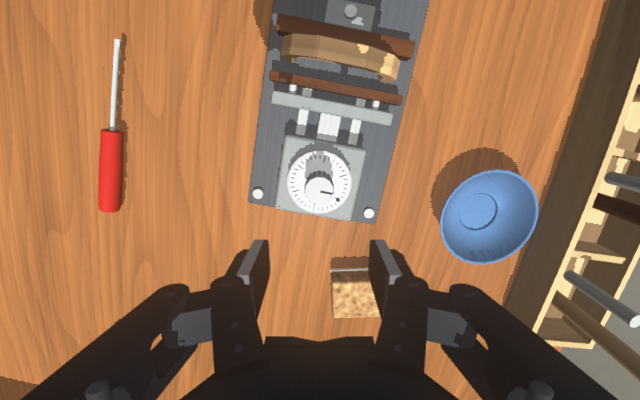

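View pics/cw6.png

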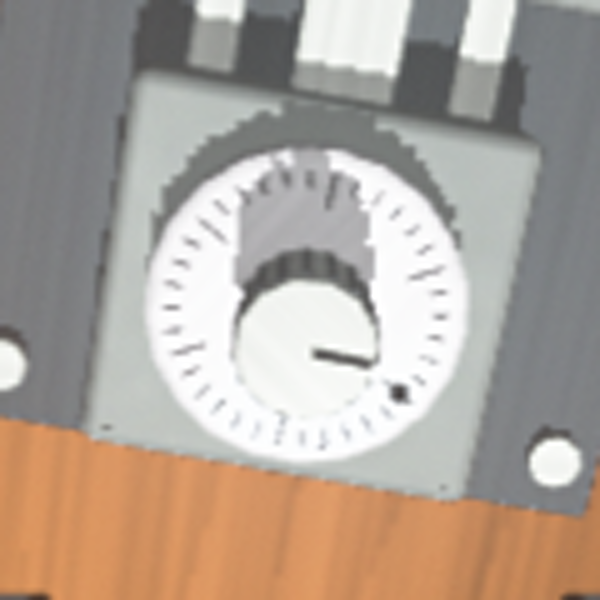

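Wrist depth from two yaw angles puts the knob at (576.3,-66.7) mm, and the black dot is at about (338,200) in the image. I descend with the tips about 4 mm above the ring.

```bash
python3 - <<'E'
from h import *
s=readout.state()
q=onplane('wrist',[[338,199.8]],.054,s)[0]; v=q-[.5763,-.0667,.054]; print(q,np.hypot(*v[:2]),np.degrees(np.arctan2(v[1],v[0])))
E
```

```text
[ 0.59964597 -0.0822723   0.054     ] 0.028062975390410395 -33.70420252317838
```

>>> arm_command(
  motion=[
    [100,-0.8,-0.3,10,0],
    [100,0,0,22,0],
    [100,0,0,30,0],
    [100,0,0,30,0],
    [100,0,0,25,0],
    [100,0,0,18,0],
    [100,0,0,10,0],
    [100,0,0,5,0],
    [100,0,0,0,0],
    [100,0,0,0,0],
  ],
)

```text
time: 15.5
tcp_pos: [0.5769, -0.0673, 0.0644]
ee_rot: [179.9, 0.0, 99.1]
contact_force: [-0.4, 0.0, 0.0]
finger_gap: 0.0522
```

>>> arm_command(
  motion=[
    [100,0.3,-0.2,3,0],
    [100,0,0,2,0],
    [100,0,0,1,0],
    [100,0,0,0,0],
  ],
)

```text
time: 15.83
tcp_pos: [0.5762, -0.0669, 0.0583]
ee_rot: [180.0, 0.0, 99.1]
contact_force: [-0.2, 1.2, -0.5]
finger_gap: 0.0517
```

>>> arm_command(
  motion=[
    [120,0,0,0,0],
    [140,0,0,0,0],
    [155,0,0,0,0],
    [170,0,0,0,0],
    [185,0,0,0,0],
    [200,0,0,0,0],
    [255,0,0,0,0],
    [255,0,0,0,0],
    [255,0,0,0,0],
  ],
  squeeze=40,
)

```text
time: 16.58
tcp_pos: [0.5765, -0.0669, 0.0582]
ee_rot: [179.9, 0.0, 99.1]
contact_force: [1.3, 0.8, 3.3]
finger_gap: 0.0268
```

```bash
python3 -c "
from h import *
s=readout.state();print({k:np.round(v,3) for k,v in s.items()})"
```

```text
{'time': np.float64(16.583), 'joints': array([-1.7651e+01,  4.0876e+01,  9.5994e+01,  1.6000e-02,  4.3074e+01,
       -2.6769e+01]), 'qvel': array([-0.031, -0.126,  0.059, -0.   , -0.068,  0.07 ]), 'joint_torque': array([-6.1600e-01, -4.2599e+01, -9.4650e+00, -2.3000e-01,  9.2000e-02,
       -4.0000e-03]), 'tcp_pos': array([ 0.576, -0.067,  0.058]), 'ee_rot': array([1.79946e+02, 1.50000e-02, 9.91070e+01]), 'contact_force': array([1.271, 0.76 , 3.291]), 'ft_torque': array([ 0.192, -0.097, -0.054]), 'finger_gap': np.float64(0.027)}
```

>>> arm_command(
  motion=[
    [255,0,0,0,0],
    [255,0,0,0,0],
    [255,0,0,0,0.05],
    [255,0,0,0,0.05],
    [255,0,0,0,0.05],
    [255,0,0,0,0.05],
    [255,0,0,0,0],
    [255,0,0,0,0],
  ],
  squeeze=90,
)

```text
time: 17.25
tcp_pos: [0.5763, -0.0669, 0.0584]
ee_rot: [180.0, 0.0, 87.6]
contact_force: [0.3, 0.9, 5.4]
finger_gap: 0.0256
```

```bash
cat > st.py <<'E'
from h import *
s=readout.state();print({k:np.round(s[k],3).tolist() for k in('time','tcp_pos','ee_rot','contact_force','ft_torque','finger_gap')}, 'tq6',np.round(s['joint_torque'][5],3))
E
python3 st.py
```

```text
{'time': 17.25, 'tcp_pos': [0.576, -0.067, 0.058], 'ee_rot': [179.961, 0.01, 87.641], 'contact_force': [0.347, 0.852, 5.401], 'ft_torque': [0.153, -0.014, -0.032], 'finger_gap': 0.026} tq6 -0.041
```

>>> arm_command(
  motion=[
    [255,0,0,0,0.06],
    [255,0,0,0,0.06],
    [255,0,0,0,0.06],
    [255,0,0,0,0.06],
    [255,0,0,0,0.06],
    [255,0,0,0,0.06],
    [255,0,0,0,0.07],
    [255,0,0,0,0.07],
    [255,0,0,0,0],
    [255,0,0,0,0],
  ],
)

```text
time: 18.08
tcp_pos: [0.5758, -0.0667, 0.0584]
ee_rot: [-180.0, 0.0, 59.0]
contact_force: [-0.8, 1.4, 7.1]
finger_gap: 0.0257
```

```bash
python3 st.py; cat > chk.py <<'E'
from look import *
import sys
im=[]
for n in('scene','side'):
    s,p,d=snap(n,n+sys.argv[1]+'.png')
    P=cloud(n,d,np.ones(d.shape,bool)); r,c=np.nonzero(d>0); col=p[r,c].astype(int)
    y=(P[:,1]+(P[:,0]-.577)*np.tan(np.radians(1.7)))*1000
    k=(np.abs(P[:,0]-.577)<.066)&(y>20)&(y<110)&(P[:,2]>.0305)&(P[:,2]<.039)&(col[:,0]-col[:,2]>20)
    h,e=np.histogram(y[k],np.arange(20,111,2)); print(n,[(int(a),int(b)) for a,b in zip(e,h) if b])
    im.append(cv2.resize(p[150:290,250:410,::-1],(400,350),interpolation=cv2.INTER_CUBIC))
cv2.imwrite('pics/m'+sys.argv[1]+'.png',np.hstack(im))
E
python3 chk.py 7
```

```text
{'time': 18.083, 'tcp_pos': [0.576, -0.067, 0.058], 'ee_rot': [-179.973, 0.001, 58.966], 'contact_force': [-0.771, 1.392, 7.093], 'ft_torque': [0.124, 0.106, -0.21], 'finger_gap': 0.026} tq6 -0.134
scene [(20, 1), (22, 1), (26, 1), (28, 2), (30, 1), (38, 2), (40, 8), (42, 8), (44, 4), (46, 5), (48, 4), (54, 3), (56, 2), (58, 1), (60, 1), (62, 3), (64, 2), (66, 6), (68, 3), (70, 7), (76, 9), (78, 29), (80, 33), (82, 28), (84, 29), (86, 30), (88, 31), (90, 27), (92, 36), (94, 1)]
side [(22, 1), (24, 1), (26, 1), (30, 1), (34, 2), (36, 4), (38, 1), (40, 7), (42, 4), (44, 18), (46, 4), (48, 2), (52, 1), (54, 1), (56, 1), (58, 2), (60, 1), (62, 1), (64, 3), (66, 8), (68, 3), (70, 1), (72, 4), (74, 17), (76, 22), (78, 21), (80, 19), (82, 25), (84, 15), (86, 27), (88, 23), (90, 34), (92, 6), (94, 1)]
```

View pics/m7.png

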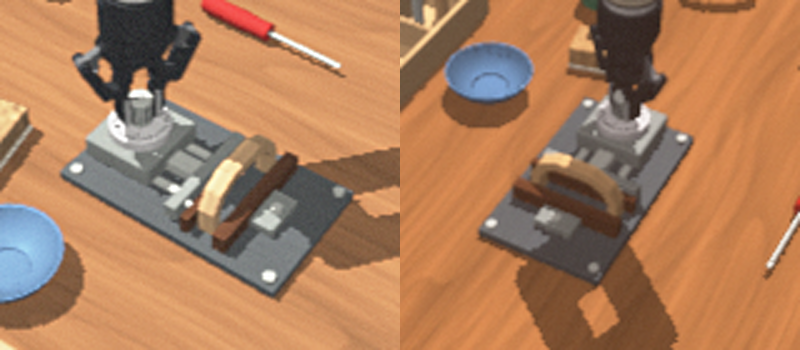

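The jaw has advanced about 8 mm for 0.7 rad, so there is no slip. I continue.

>>> arm_command(
  motion=[
    [255,0,0,0,0.06],
    [255,0,0,0,0.06],
    [255,0,0,0,0.06],
    [255,0,0,0,0.06],
    [255,0,0,0,0.06],
    [255,0,0,0,0.05],
    [255,0,0,0,0.05],
    [255,0,0,0,0],
    [255,0,0,0,0],
    [255,0,0,0,0],
  ],
)

```text
time: 19.02
tcp_pos: [0.5755, -0.0665, 0.0584]
ee_rot: [-179.9, 0.0, 36.1]
contact_force: [-0.7, 1.6, 7.0]
finger_gap: 0.0258
```

```bash
python3 st.py
```

```text
{'time': 19.017, 'tcp_pos': [0.575, -0.066, 0.058], 'ee_rot': [-179.938, 0.03, 36.074], 'contact_force': [-0.656, 1.62, 7.035], 'ft_torque': [0.263, 0.164, -0.011], 'finger_gap': 0.026} tq6 -0.042
```

>>> arm_command(
  motion=[
    [255,0,0,0,0.06],
    [255,0,0,0,0.04],
    [255,0,0,0,0],
    [255,0,0,0,0],
    [255,0,0,0,0],
  ],
)

```text
time: 19.43
tcp_pos: [0.5754, -0.0664, 0.0584]
ee_rot: [-179.9, 0.0, 30.4]
contact_force: [-1.1, 1.1, 7.0]
finger_gap: 0.0258
```

```bash
python3 st.py; python3 chk.py 8
```

```text
{'time': 19.433, 'tcp_pos': [0.575, -0.066, 0.058], 'ee_rot': [-179.932, 0.037, 30.354], 'contact_force': [-1.127, 1.129, 7.023], 'ft_torque': [0.289, 0.161, -0.008], 'finger_gap': 0.026} tq6 -0.006
scene [(30, 14), (32, 11), (34, 3), (44, 5), (46, 6), (48, 3), (50, 5), (52, 4), (56, 1), (58, 1), (60, 3), (62, 2), (64, 3), (66, 4), (68, 3), (70, 7), (72, 8), (76, 16), (78, 27), (80, 27), (82, 32), (84, 32), (86, 30), (88, 32), (90, 29), (92, 25), (94, 1)]
side [(20, 1), (22, 1), (26, 1), (28, 2), (38, 1), (42, 3), (44, 8), (46, 6), (48, 18), (50, 18), (52, 9), (54, 3), (56, 1), (58, 3), (62, 2), (66, 6), (68, 9), (70, 3), (72, 2), (74, 15), (76, 21), (78, 27), (80, 18), (82, 21), (84, 26), (86, 19), (88, 26), (90, 27), (92, 3)]
```

View pics/m8.png

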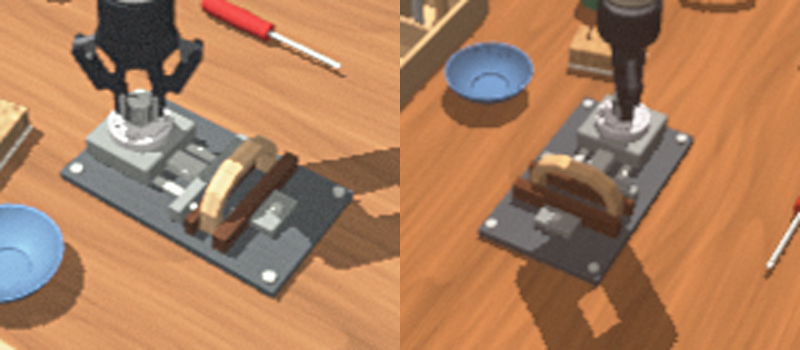

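>>> arm_command(
  motion=[
    [255,0,0,0,0.06],
    [255,0,0,0,0],
    [255,0,0,0,0],
    [255,0,0,0,0],
  ],
)

```text
time: 19.87
tcp_pos: [0.5754, -0.0664, 0.0584]
ee_rot: [-179.9, 0.0, 26.9]
contact_force: [-2.2, 2.7, 6.6]
finger_gap: 0.0257
```

```bash
python3 st.py
```

```text
{'time': 19.867, 'tcp_pos': [0.575, -0.066, 0.058], 'ee_rot': [-179.929, 0.041, 26.902], 'contact_force': [-2.203, 2.735, 6.619], 'ft_torque': [0.301, 0.247, -0.01], 'finger_gap': 0.026} tq6 -0.062
```

>>> arm_command(
  motion=[
    [255,0,0,0,0.06],
    [255,0,0,0,0],
    [255,0,0,0,0],
    [255,0,0,0,0],
  ],
)

```text
time: 20.2
tcp_pos: [0.5753, -0.0663, 0.0584]
ee_rot: [-179.9, 0.1, 23.5]
contact_force: [-0.9, 2.1, 6.6]
finger_gap: 0.0255
```

```bash
python3 st.py
```

```text
{'time': 20.2, 'tcp_pos': [0.575, -0.066, 0.058], 'ee_rot': [-179.921, 0.05, 23.46], 'contact_force': [-0.855, 2.075, 6.615], 'ft_torque': [0.38, 0.15, -0.069], 'finger_gap': 0.026} tq6 -0.064
```

>>> arm_command(
  motion=[
    [255,0,0,0,0.06],
    [255,0,0,0,0],
    [255,0,0,0,0],
    [255,0,0,0,0],
  ],
)

```text
time: 20.53
tcp_pos: [0.5753, -0.0662, 0.0584]
ee_rot: [-179.9, 0.1, 20.0]
contact_force: [-0.8, 1.1, 7.3]
finger_gap: 0.0259
```

```bash
python3 st.py
```

```text
{'time': 20.533, 'tcp_pos': [0.575, -0.066, 0.058], 'ee_rot': [-179.921, 0.05, 20.017], 'contact_force': [-0.778, 1.113, 7.315], 'ft_torque': [0.365, 0.184, -0.082], 'finger_gap': 0.026} tq6 -0.064
```

```bash
cat > st.py <<'E'
from h import *
T=[];F=[]
for i in range(8):
    s=readout.state();T.append(s['ft_torque']);F.append(s['contact_force']);vision.snapshot('side')
print(round(s['time'],2),'yaw',round(s['ee_rot'][2],2),'Tz',np.round(np.mean(T,0),3),'sd',np.round(np.std(T,0)[2],3),'F',np.round(np.mean(F,0),1),'tot',round(np.radians(99.1-s['ee_rot'][2]),3))
E
python3 st.py
```

```text
20.88 yaw 20.02 Tz [ 0.393  0.191 -0.073] sd 0.018 F [-1.   2.3  6.8] tot 1.38
```

>>> arm_command(
  motion=[
    [255,0,0,0,0.06],
    [255,0,0,0,0],
    [255,0,0,0,0],
  ],
)

```text
time: 21.18
tcp_pos: [0.5753, -0.0662, 0.0584]
ee_rot: [-179.9, 0.1, 16.6]
contact_force: [-0.9, 2.4, 7.0]
finger_gap: 0.0257
```

```bash
python3 st.py
```

```text
21.53 yaw 16.58 Tz [ 0.383  0.17  -0.062] sd 0.035 F [-1.3  2.5  6.9] tot 1.44
```

>>> arm_command(
  motion=[
    [255,0,0,0,0.06],
    [255,0,0,0,0],
    [255,0,0,0,0],
  ],
)

```text
time: 21.83
tcp_pos: [0.5753, -0.0661, 0.0584]
ee_rot: [-179.9, 0.1, 13.1]
contact_force: [-1.3, 2.4, 8.2]
finger_gap: 0.0255
```

```bash
python3 st.py; python3 chk.py 9
```

```text
22.18 yaw 13.14 Tz [ 0.425  0.188 -0.057] sd 0.015 F [-1.4  2.6  7.5] tot 1.5
scene [(28, 1), (32, 2), (34, 10), (36, 6), (38, 5), (48, 5), (50, 4), (52, 3), (54, 5), (56, 4), (58, 3), (60, 1), (64, 4), (66, 3), (68, 4), (70, 2), (72, 4), (74, 7), (76, 14), (78, 24), (80, 35), (82, 27), (84, 33), (86, 29), (88, 29), (90, 35), (92, 28), (94, 2)]
side [(24, 1), (28, 3), (30, 1), (32, 1), (44, 2), (46, 2), (48, 7), (50, 11), (52, 21), (54, 17), (56, 4), (58, 2), (60, 2), (64, 1), (66, 2), (68, 3), (70, 3), (72, 11), (74, 15), (76, 25), (78, 20), (80, 22), (82, 24), (84, 12), (86, 29), (88, 25), (90, 29), (92, 3), (94, 1)]
```

View pics/m9.png

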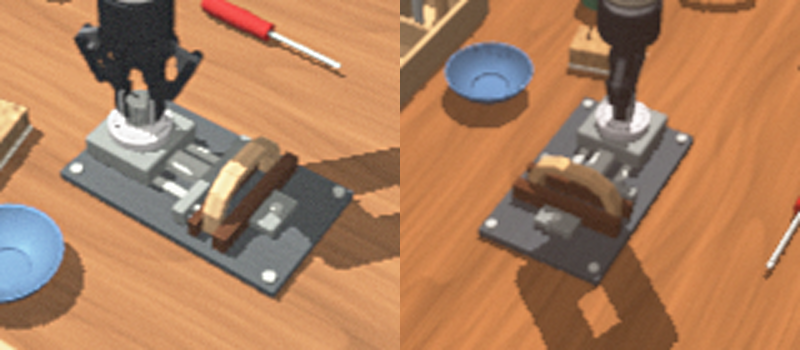

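The arch is now nearly against the fixed jaw and there is no torque rise yet. I continue in 0.06 rad steps.

>>> arm_command(
  motion=[
    [255,0,0,0,0.06],
    [255,0,0,0,0],
    [255,0,0,0,0],
  ],
)

```text
time: 22.58
tcp_pos: [0.5753, -0.066, 0.0584]
ee_rot: [-179.9, 0.1, 9.7]
contact_force: [-1.6, 3.2, 7.2]
finger_gap: 0.0256
```

```bash
python3 st.py
```

```text
22.93 yaw 9.7 Tz [ 0.448  0.169 -0.074] sd 0.029 F [-1.3  2.7  7. ] tot 1.56
```

>>> arm_command(
  motion=[
    [255,0,0,0,0.06],
    [255,0,0,0,0],
    [255,0,0,0,0],
  ],
)

```text
time: 23.23
tcp_pos: [0.5752, -0.066, 0.0584]
ee_rot: [-179.9, 0.1, 6.3]
contact_force: [-1.2, 3.3, 7.8]
finger_gap: 0.0255
```

```bash
python3 st.py
```

```text
23.58 yaw 6.27 Tz [ 0.476  0.184 -0.063] sd 0.02 F [-1.2  2.9  7.3] tot 1.62
```

>>> arm_command(
  motion=[
    [255,0,0,0,0.06],
    [255,0,0,0,0],
    [255,0,0,0,0],
  ],
)

```text
time: 23.88
tcp_pos: [0.5753, -0.0659, 0.0584]
ee_rot: [-179.9, 0.1, 2.8]
contact_force: [-1.2, 3.6, 7.5]
finger_gap: 0.0256
```

```bash
python3 st.py
```

```text
24.23 yaw 2.83 Tz [ 0.486  0.173 -0.03 ] sd 0.033 F [-1.1  3.3  7.3] tot 1.68
```

>>> arm_command(
  motion=[
    [255,0,0,0,0.05],
    [255,0,0,0,0],
    [255,0,0,0,0],
  ],
)

```text
time: 24.53
tcp_pos: [0.5753, -0.0659, 0.0584]
ee_rot: [-179.9, 0.1, -0.0]
contact_force: [-1.3, 4.3, 7.1]
finger_gap: 0.0257
```

```bash
python3 st.py
```

```text
24.88 yaw -0.01 Tz [0.54  0.166 0.031] sd 0.024 F [-1.3  3.6  7.5] tot 1.73
```

>>> arm_command(
  motion=[
    [255,0,0,0,0.05],
    [255,0,0,0,0],
    [255,0,0,0,0],
  ],
)

```text
time: 25.18
tcp_pos: [0.5753, -0.0659, 0.0584]
ee_rot: [-179.9, 0.1, -2.9]
contact_force: [-0.9, 4.2, 7.1]
finger_gap: 0.0255
```

```bash
python3 st.py; python3 chk.py 10
```

```text
25.53 yaw -2.87 Tz [0.572 0.167 0.068] sd 0.024 F [-1.   3.8  7.2] tot 1.78
scene [(28, 1), (34, 1), (36, 11), (38, 5), (40, 4), (42, 2), (48, 2), (50, 5), (52, 4), (54, 3), (56, 5), (58, 2), (60, 3), (62, 1), (64, 2), (66, 3), (68, 1), (70, 4), (72, 4), (74, 3), (76, 21), (78, 31), (80, 28), (82, 29), (84, 31), (86, 29), (88, 30), (90, 37), (92, 26), (94, 1)]
side [(24, 1), (26, 2), (32, 2), (34, 1), (36, 1), (38, 1), (44, 3), (46, 1), (48, 4), (50, 4), (52, 19), (54, 18), (56, 14), (58, 3), (60, 2), (64, 1), (66, 1), (68, 2), (70, 5), (72, 7), (74, 24), (76, 20), (78, 20), (80, 22), (82, 17), (84, 25), (86, 24), (88, 32), (90, 22), (92, 3)]
```

View pics/m10.png

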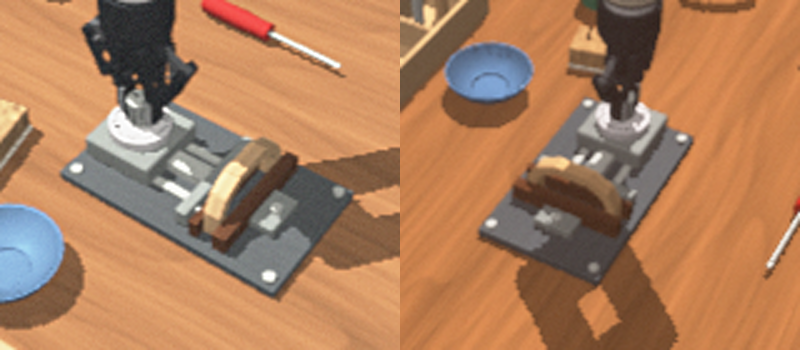

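>>> arm_command(
  motion=[
    [255,0,0,0,0.05],
    [255,0,0,0,0],
    [255,0,0,0,0],
  ],
)

```text
time: 25.93
tcp_pos: [0.5753, -0.0658, 0.0584]
ee_rot: [-179.9, 0.1, -5.7]
contact_force: [-1.3, 3.7, 7.4]
finger_gap: 0.0259
```

```bash
python3 st.py
```

```text
26.28 yaw -5.72 Tz [0.612 0.13  0.12 ] sd 0.018 F [-1.5  3.8  7.2] tot 1.829
```

>>> arm_command(
  motion=[
    [255,0,0,0,0.05],
    [255,0,0,0,0],
    [255,0,0,0,0],
  ],
)

```text
time: 26.58
tcp_pos: [0.5752, -0.0658, 0.0584]
ee_rot: [-179.9, 0.1, -8.6]
contact_force: [-2.0, 3.8, 6.7]
finger_gap: 0.0256
```

```bash
python3 st.py
```

```text
26.93 yaw -8.59 Tz [0.647 0.14  0.119] sd 0.03 F [-1.1  3.9  7.4] tot 1.879
```

```bash
python3 st.py; python3 st.py
```

```text
27.33 yaw -8.58 Tz [0.629 0.142 0.141] sd 0.014 F [-1.   4.   7.5] tot 1.879
27.73 yaw -8.58 Tz [0.632 0.142 0.145] sd 0.026 F [-0.9  3.8  7.3] tot 1.879
```

>>> arm_command(
  motion=[
    [255,0,0,0,0.04],
    [255,0,0,0,0],
    [255,0,0,0,0],
  ],
)

```text
time: 28.03
tcp_pos: [0.5753, -0.0657, 0.0584]
ee_rot: [-179.9, 0.1, -10.8]
contact_force: [-1.0, 3.7, 6.5]
finger_gap: 0.0256
```

```bash
python3 st.py; python3 st.py
```

```text
28.38 yaw -10.85 Tz [0.66  0.141 0.188] sd 0.031 F [-0.8  4.2  7.5] tot 1.919
28.78 yaw -10.85 Tz [0.67  0.106 0.192] sd 0.019 F [-1.1  4.   7. ] tot 1.919
```

The raw torque of 0.19 N m gives about 15.8 N, and the angle past contact gives about 14 N. I stop here, release gently and lift straight up.

>>> arm_command(
  motion=[
    [255,0,0,0,0],
    [255,0,0,0,0],
    [175,0,0,0,0],
    [160,0,0,0,0],
    [140,0,0,0,0],
    [120,0,0,0,0],
    [100,0,0,0,0],
    [100,0,0,0,0],
    [100,0,0,0,0],
    [100,0,0,-3,0],
  ],
  squeeze=30,
)

```text
time: 29.67
tcp_pos: [0.5756, -0.0669, 0.0604]
ee_rot: [-180.0, 0.1, -10.9]
contact_force: [0.2, 1.4, 0.5]
finger_gap: 0.0519
```

>>> arm_command(
  motion=[
    [100,0,0,-10,0],
    [100,0,0,-20,0],
    [100,0,0,-30,0],
    [100,0,0,-35,0],
    [100,0,0,-30,0],
    [100,0,0,-20,0],
    [100,0,0,-8,0],
    [100,0,0,0,0],
    [100,0,0,0,0],
  ],
)

```text
time: 30.42
tcp_pos: [0.5756, -0.0667, 0.2138]
ee_rot: [-180.0, 0.0, -10.9]
contact_force: [0.1, 0.1, -0.4]
finger_gap: 0.0519
```

```bash
python3 knob.py w11.png; python3 chk.py 11
```

```text
30.4167 [ 0.57557112 -0.06672511  0.21383084] [-1.79997804e+02  1.37250757e-02 -1.09001036e+01] 0.051856826504033705 [-1.76573512e+01  2.79048367e+01  8.98338105e+01  6.38899249e-04
  6.22752409e+01  8.32424553e+01] [-0.01965883  0.06525517  0.02587211]
knob w ((576.6498413085938, -66.61695098876953), 14.547029495239258) (array([577. , -67.2]), array([28.1, 27. ]), 69.6) 659 0.08556788155818795
[316.85912812 182.92065454]
scene [(34, 4), (36, 12), (38, 5), (40, 3), (42, 3), (44, 1), (48, 2), (50, 5), (52, 5), (54, 2), (56, 3), (58, 1), (60, 2), (62, 2), (64, 2), (66, 2), (68, 3), (70, 3), (72, 4), (74, 3), (76, 19), (78, 28), (80, 36), (82, 28), (84, 29), (86, 35), (88, 24), (90, 38), (92, 28)]
side [(28, 1), (30, 2), (36, 2), (38, 1), (40, 1), (44, 2), (46, 1), (48, 5), (50, 7), (52, 7), (54, 27), (56, 14), (58, 2), (60, 1), (62, 2), (64, 1), (66, 1), (68, 2), (70, 3), (72, 8), (74, 19), (76, 24), (78, 17), (80, 23), (82, 27), (84, 23), (86, 20), (88, 34), (90, 22), (92, 1)]
```

View pics/cw11.png

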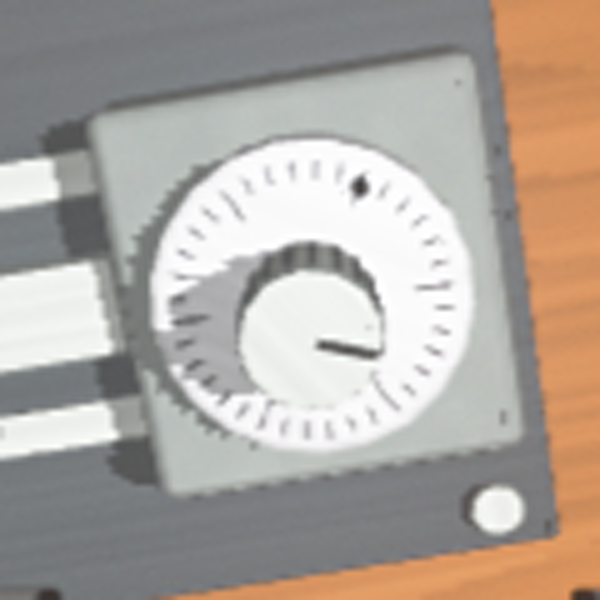

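View pics/w11.png

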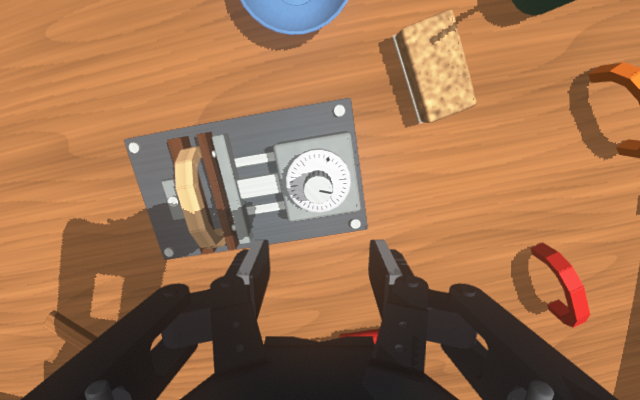

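View pics/m11.png

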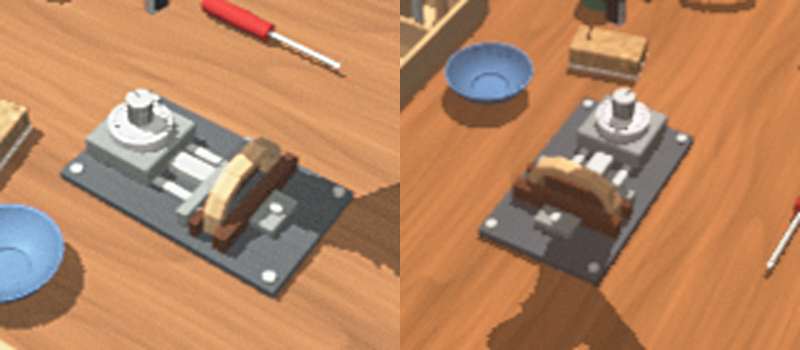

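```bash
python3 - <<'E'
from h import *
from look import *
# ring dot & knob line in world, before (w6 saved, pose known) and after
S6=dict(tcp_pos=np.array([.57647,-.0658,.21342]),ee_rot=np.array([-179.956,-.037,98.987]))
S11=dict(tcp_pos=np.array([.57557,-.06673,.21383]),ee_rot=np.array([-179.998,.014,-10.9]))
for f,s in(('w6',S6),('w11',S11)):
    g=cv2.imread(f'pics/{f}.png',0)
    # top-down rectified views at ring plane and knob plane
    for h,nm,rad in((.054,'ring',.036),(.0855,'knob',.016)):
        N=400; ax=np.linspace(-rad,rad,N); X,Y=np.meshgrid(ax,-ax)
        px=proj('wrist',np.c_[(X+.5763).ravel(),(Y-.0667).ravel(),np.full(N*N,h)],s).astype(np.float32).reshape(N,N,2)
        im=cv2.remap(g,px[...,0],px[...,1],cv2.INTER_CUBIC); cv2.imwrite(f'pics/{f}_{nm}.png',im)
A=[np.hstack([cv2.imread(f'pics/{f}_{n}.png') for f in('w6','w11')]) for n in('ring','knob')]
cv2.imwrite('pics/cmp.png',cv2.resize(np.vstack(A),(600,600)))
E
```

```text
(no output)
```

View pics/cmp.png

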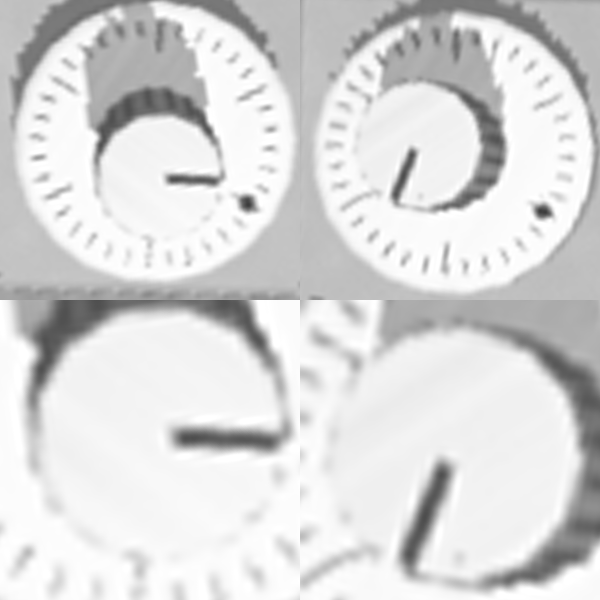

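The knob line turned about 108° against 110° for the hand, so it held. Now a more exact check of the ring, plus the other objects.

```bash
python3 - <<'E'
from h import *
for f in('w6','w11'):
    g=cv2.imread(f'pics/{f}_ring.png',0)
    m=(g>225).astype(np.uint8)
    n,l,st,ce=cv2.connectedComponentsWithStats(m); i=1+np.argmax(st[1:,4])
    c=max(cv2.findContours((l==i).astype(np.uint8),cv2.RETR_EXTERNAL,cv2.CHAIN_APPROX_NONE)[0],key=len)
    (cx,cy),r=cv2.minEnclosingCircle(c)
    px=400/72
    yy,xx=np.mgrid[:400,:400]; rr=np.hypot(xx-cx,yy-cy)/px
    k=(g<110)&(abs(rr-26.5)<4)&(xx>cx)&(yy>cy)
    n,l,st,ce=cv2.connectedComponentsWithStats(k.astype(np.uint8)); i=1+np.argmax(st[1:,4]) 
    w=(255.-g)*(l==i); dx,dy=(w*xx).sum()/w.sum()-cx,(w*yy).sum()/w.sum()-cy
    print(f,'centre',cx,cy,'r mm',r/px,'dot r',np.hypot(dx,dy)/px,'ang',np.degrees(np.arctan2(-dy,dx)))
for n in('scene','side'):
    s,p,d=snap(n)
    for q,k in (('arch_center',4),('dish',1),('oil_can',1),('sanding_block',1),('arch2',1)):
        for r in vision.cut_out(n,q)[:k]:
            P=cloud(n,d,cv2.erode(r['region'].astype(np.uint8),np.ones((2,2)))>0);P=P[P[:,2]>.006]
            c,sz,an=cv2.minAreaRect((P[:,:2]*1000).astype(np.float32)); print(n,q,round(r['confidence'],2),np.round(c),np.round(sz),round(an,1),round(np.percentile(P[:,2],97),3))
E
```

```text
w6 centre 206.60008239746094 190.27468872070312 r mm 33.56353454589844 dot r 26.365838242026573 ang -33.24633059141743
w11 centre 204.7339324951172 205.16912841796875 r mm 33.514985961914064 dot r 25.49327980297463 ang -32.80568629204671
scene arch_center 0.72 [ 638. -381.] [254.  49.] 42.0 0.135
scene arch_center 0.68 [580.  70.] [114.  20.] 1.0 0.075
scene arch_center 0.65 [ 369. -350.] [119.  19.] 16.1 0.063
scene dish 0.75 [783. -78.] [116. 114.] 28.5 0.034
scene oil_can 0.96 [ 741. -325.] [ 49. 126.] 39.5 0.105
scene sanding_block 0.97 [ 667. -207.] [103.  56.] 8.9 0.034
scene arch2 0.56 [618. 403.] [ 17. 116.] 58.6 0.064
side arch_center 0.81 [ 364. -353.] [114.  23.] 17.7 0.065
side arch_center 0.62 [ 581. -428.] [113.  23.] 24.6 0.065
side arch_center 0.58 [568.  68.] [104.  21.] 0.5 0.077
side dish 0.77 [776. -81.] [115. 114.] 77.8 0.036
side oil_can 0.69 [ 664. -172.] [ 30. 351.] 27.5 0.245
side sanding_block 0.96 [ 659. -208.] [94. 60.] 10.6 0.037
side arch2 0.65 [611. 404.] [ 18. 107.] 58.6 0.064
```

```bash
python3 -c "
from h import *
s=readout.state();print(s['time'],s['contact_force'],s['ft_torque']);print(sign_off())"
```

```text
31.1667 [-0.34402156 -0.33329875  0.37055753] [-0.00534158  0.03255264 -0.01496571]
the job is handed in; nothing more can be done
None
```

The pale arch stands upright in the slot, held between the jaws, and the job was handed in at about 31 s. My best estimate of the clamping force is 14–16 N. I turned the inner knob about 1.92 rad clockwise in one grasp, then let go and lifted clear.

- **Clamping force:** the estimates disagree somewhat:
  - The raw paused torque of 0.19 N m gives about 16 N.
  - The angle past contact gives about 14 N.
  - Subtracting the −0.06 N m torque offset seen before contact would put it near 21 N, but the torque rose faster than the stated friction and stiffness predict, so I gave that reading less weight.
- **Knob:** its line turned about 108° against 110° for the hand, so there was little or no slip.
- **Ring:** the dot was at −33.2° before and −32.8° after, which is unchanged within measurement error.
- **Arch:** its top is about 75 mm above the bench, against 74 mm expected, and it is aligned with the jaws.
- **Other things:** the dish, sanding block, dark arch, and red and orange arches measure where they were. The final oil can readings were off: one was shifted about 15–20 mm and the other was clearly a false detection. The arm never worked near the can, so I take these as detection errors rather than movement.
- **Robot:** the hand was clear of everything, and the force readings were near zero at hand-in.

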